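Shut the tap of the gas-law syringe, draw the plunger to the mark and hold the vacuum

ROBOT

A 6-joint arm with a two-finger parallel gripper is mounted at the origin on a cart in front of the work surface, level with it; the furniture and walls round the work are solid. World frame = base frame: x ahead of the robot, y to its left, z up, the work surface at z = 0. Lengths are in m, angles in rad, forces in N, time in s.
With the tool pointing down it reaches from about 0.35 to 0.775 m from the base axis. Payload 7.3 kg.
Tool frame: the origin (TCP) lies on the centre line of the jaws, within the pads' length; the fingertips stand ahead of it and the grasp point (between the pads) lies 11 mm behind it (robot.nose_length is the z of the fingertips in the tool frame, in m); z points along the fingers, y is the line along which they close (so a half turn about z gives the same grasp; the last joint's range is limited). The gripper opens to 92 mm and grips with 3 to 60 N. Pads are 19 mm wide; open, the fingers measure 130 mm over their backs; the gripper's body (75 mm by 190 mm) begins 47 mm behind the grasp point.
Start: joints at [0.977, 0.342, 1.524, -0, 1.275, -0.146], TCP at [0.227, 0.473, 0.235] pointing down, gripper open.
Joint ranges: [-2.53, 2.53], [-0.77, 2.02], [0.04, 2.7], [-1, 4.14], [0.28, 2.66], [-3.11, 3.11]. Speed limits (rad/s): [2.57, 2.57, 3.14, 3.14, 3.14, 3.14].

INTERFACE

Orientations are given as [roll, pitch, yaw] about the fixed x, y, z axes, in that order (R = Rz(yaw) Ry(pitch) Rx(roll)).
In Python, from cell import robot, cams gives the robot as it stands. The module is installed in compiled form; this text tells all that it offers.
- The arm moves only by the tool carry_out, never from a script. Its argument "deltas" is a list of rows, each a list of 7 numbers: the shift along the tool's x, y, z in cm, then the turn, a rotation vector about the tool's x, y, z in rad, then the opening, from 0 (shut) to 1 (fully open). A call has exactly 8 rows; each row shifts and turns the commanded pose from where the row before left it, along the tool's axes as they then stand; what a row does not reach is not made up. A row lasts 1/12 s, in which the tool goes at most 41.7 mm and 7.16 degrees, less where a joint would pass 70% of its speed; a pose out of reach is approached as far as the arm can. A call is refused whole if a number of a shift passes 4.17 or a number of a turn 0.125, either way. A call with a gripper value outside its range is refused whole. The fingers move at their own pace and stop on an object; "force" is the grip in N (left out, the last holds). Time passes only in rows, so rows that do not move let the fingers close, or fill a call up. It gives the time, the measured TCP pose, the force, the opening and the grip force at its end, in the units of the state.
- robot.observe(): the state, without advancing time (a new reading comes with each control period).
- cams.read_camera(name): name is "scene" or "top"; returns a dict with "image" (480x640x3 uint8, blue, green, red), "depth" (480x640 float32, m along the optical axis (not along the pixel's ray), 0 where there is no reading), "fx", "fy", "cx", "cy" (pixels), "world_to_cam" (4x4, takes a point from world to camera coordinates). Camera axes: x right, y up, looking along -z (the intrinsics and any distortion apply to the point x, -y, -z); pixel columns grow to the right and rows downward; lengths in m; the calibration is good to about 2 mm. A picture is of the moment at which its call begins.
- robot.hand_in(): hands the job in; it is judged then, once.
The state is a dict: "time": time; "qpos": joint angles; "qvel": joint speeds; "joint_efforts": joint torques, N m; "tool_pos": TCP position; "tool_rot": TCP orientation; "contact_force": force on the tool from outside, world axes, zero at the start; "torque": the same for the moment, N m; "opening": finger opening in m; "grip_force": force on a finger pad.
Only numpy, scipy, OpenCV 4.12 (cv2) and the standard library are available. Lean on these libraries where they do the work, as an engineer would, in place of code of your own. Each camera call takes 0.05 s, during which the arm holds its last target. There are 200 camera calls.

TASK

Set the gas-law syringe for the vacuum reading: first shut its tap by turning the brass lever a quarter turn, from in line with the barrel to crosswise against its stop. Then squeeze the lock button in the side of the plunger's handle and draw the plunger out until the front edge of the dark piston, which starts on the first long scale line, stands on the second long line, 50 mm further out. The return spring pulls the plunger back in, so finish still gripping the handle and holding the piston on that line, with the tap shut and the loose things on the table (tape roll, mug, eraser) left alone.

Things in the scene. Friction and masses are not known exactly. Their poses are not given: they have to be found in the camera images.
- syringe: gas-law apparatus, fixed to the table: grey base 295 x 92 mm, top 17 mm high; two aluminium brackets 44 mm wide, 84 mm high; clear barrel of 28 mm diameter, axis 62 mm high. Origin on the table under that axis, +x from tap to handle (the way the plunger is drawn out), z up. Spans x -182 to 130 mm. +x points to the robot's left within 0.4 rad, +y to the robot. A gauge at x -85, y 62 is 77 mm high
- long_mark (a point): point on the barrel's axis at the second long scale line, x +15 mm of the syringe. Black lines every 10 mm over the clear barrel: the long ones run round its whole upper half, the short ones only over the top; the second long line is 50 mm from the first, towards the handle
- piston_edge (a point): point on the barrel's axis at the front edge (tap side) of the dark 25 mm piston seen in the clear barrel; moves with the plunger; stands on the first long line at the start
- handle_center (a point): centre of the handle on the plunger's rod, 62 mm high, at the start x +110 mm of the syringe; axes as the syringe's. Black block 40 (x) x 30 (y) x 34 mm; the lock button, 26 x 20 mm, stands 8 mm out of the middle of its +y flank. Across y it measures 38 mm, with the button pressed 31 mm. A 12 mm wide lug hangs under it to z 26 mm; nearest beside is the lock striker (x 51 to 82, y 16 to 28)
- plunger (a joint): how far the plunger is drawn out, m: 0 home, 0.050 with the piston's front edge on the second long line, end stop 0.060. Locked it has 1 mm of play. A return spring, in the thin steel tube under the barrel, draws it back home: 1.8 N at home rising by 150 N/m to 9.3 N at 50 mm; besides 1 N of friction and some damping (15 N s/m)
- lock (a joint): how far the lock button is pressed into the handle (along -y), m: 0 out, stop at 0.007; spring of 2.5 N rising to 6 N. Pressed more than 0.004 it frees the plunger. The lock holds only at home: drawn out, nothing but the hand holds the plunger
- tap (a joint): angle of the tap lever, rad, counter-clockwise from above: 0 in line with the barrel and pointing away from it along the syringe's -x (open), 1.571 crosswise along -y, away from the robot (shut, end stop). Starts at 0 to 0.25; stays where it is left; needs 0.05 N m (1 N at the tip)
- tap_axis (a point): point on the upright turning axis of the tap, at the lever's mid height 85 mm above the table, x -140 mm of the syringe; axes as the syringe's
- tap_tip (a point): centre of the round free end of the tap lever, 50 mm from the turning axis, 85 mm high; moves with the lever; its -x points outward along the lever. Brass bar 10 mm wide, from 80 to 91 mm high, round end of 13 mm; clear air beside and above; the hose tail lies 9 mm below it when open
- tape: loose roll of brown tape lying flat, 96 mm across, 48 mm high, to the left of the syringe; origin under its centre; to be left alone
- mug: loose mug, 78 mm across without its handle, 97 mm high, behind the syringe; origin under its centre; to be left alone
- eraser: loose eraser in a card sleeve, 42 x 20 x 12 mm, at the table's near edge; origin under its centre; to be left alone

How it is judged:
On the way, in this order (a step that is already met when the one before it is completed fails the run):
1. the tap is shut against its stop while the plunger is still home (value of joint tap above 1.45 rad and value of joint plunger below 0.004 m), for 0.2 s.
2. the fingers squeeze the lock button in, with the tap shut (value of joint lock above 0.004 m and value of joint tap above 1.45 rad and contact force between the fingers and lock above 1 N), for 0.1 s.
3. the plunger is drawn out to the second long line, with the tap shut (value of joint plunger between 0.045 and 0.055 m and value of joint tap above 1.45 rad), for 0.2 s.
At the end, for the whole second after the job is handed in: The piston's front edge rests within 5 mm of the second long line (plunger drawn out 45 to 55 mm), still, held there by the fingers gripping the handle (more than 3 N of contact) against the return spring, and the tap is shut (lever within 7 degrees of crosswise) (all of step 3 and velocity of joint plunger between -0.01 and 0.01 m/s and contact force between the fingers and plunger above 3 N); the arm keeps its last pose, push and grip.
It fails at once if the tape roll is pushed away (distance of tape from where it was at the start of the episode above 0.03 m).
It fails at once if the mug is pushed away (distance of mug from where it was at the start of the episode above 0.03 m).
It fails at once if the eraser is pushed away (distance of eraser from where it was at the start of the episode above 0.03 m).
It also fails if it takes over 51 s, if anything falls off the work surface, if the arm or the gripper's body presses on something with over 40 N, if the wrist force passes 120 N, or if a joint passes its speed limit or range.

## Working session

There is one attempt and no reset: what is moved stays moved. The work goes in short steps, Python scripts to look and compute and a tool call to move; the robot and the scene stay as the last step left them, time stands still between calls to the robot, and variables do not carry over. Pictures are saved under pics/ and viewed, at most 10 in all, crops included, and the job is handed in when it is done.

Besides the shell and the picture viewer there is one more tool, called after ">>>" by a JSON object that holds its "fn" and its "kwargs". carry_out: Moves the arm, as the interface text tells. Its arguments: {"type":"object","properties":{"deltas":{"type":"array","items":{"type":"array","items":{"type":"number"}}},"force":{"type":"number"}},"required":["deltas"]}

```bash
mkdir -p pics; python3 - <<'E'
from cell import robot,cams
import cv2,numpy as np
o=robot.observe();print(o['time'],o['tool_pos'],o['tool_rot'],o['opening'],robot.nose_length)
for n in('scene','top'):
    c=cams.read_camera(n);cv2.imwrite(f'pics/{n}0.png',c['image']);print(n,c['fx'],c['cx'],c['cy'],np.round(c['world_to_cam'],3).tolist())
    np.savez(f'{n}0.npz',**c)
E
```

```text
0.0 [0.22707085 0.47292487 0.23404282] [-3.14006656e+00 -2.38394559e-04  2.69381045e+00] 0.09168397732949102 0.008
scene 506.56252642926245 322.3421628093859 240.99278074301228 [[0.48, -0.877, 0.022, -0.211], [0.496, 0.292, 0.818, -0.394], [-0.724, -0.382, 0.575, -0.568], [0.0, 0.0, 0.0, 1.0]]
top 501.45976387196225 317.68041822426306 246.68015041637182 [[-0.03, -0.999, 0.014, 0.094], [0.995, -0.028, 0.095, -0.563], [-0.095, 0.017, 0.995, -1.231], [0.0, 0.0, 0.0, 1.0]]
```

View pics/scene0.png

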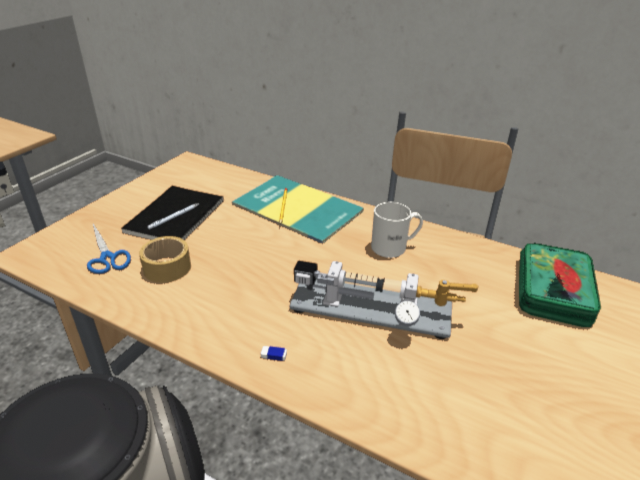

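View pics/top0.png

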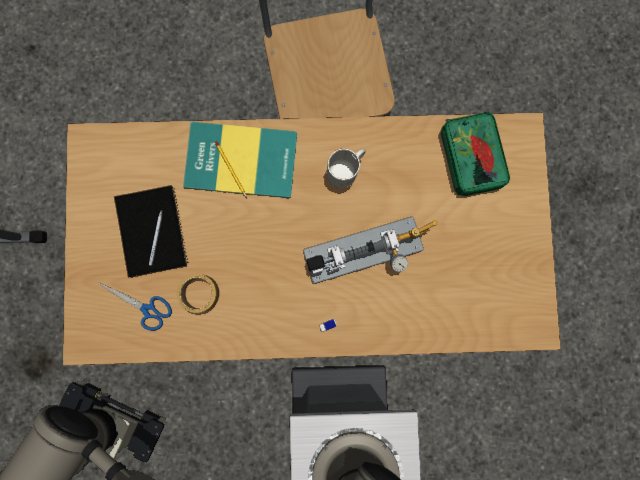

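The syringe is clear in both views: in top, the handle is near (318,264), the lever tip near (434,223), the gauge near (400,264), and the mug near (343,170). Next I enlarge that crop.

```bash
cat > h.py <<'E'
import numpy as np,cv2
def ray(c,u,v,z):
    M=c['world_to_cam'];R=M[:3,:3];o=-R.T@M[:3,3]
    d=R.T@np.array([(u-c['cx'])/c['fx'],-(v-c['cy'])/c['fy'],-1]);return o+d*(z-o[2])/d[2]
def pix(c,p):
    q=c['world_to_cam']@np.r_[p,1];return np.array([c['cx']+c['fx']*q[0]/-q[2],c['cy']-c['fy']*q[1]/-q[2]])
E
python3 - <<'E'
from h import *
c=np.load('top0.npz');s=np.load('scene0.npz')
a=cv2.resize(c['image'][205:295,295:445],None,fx=5,fy=5,interpolation=cv2.INTER_CUBIC)
cv2.imwrite('pics/topc.png',a)
b=cv2.resize(s['image'][250:350,280:490],None,fx=3.8,fy=3.8,interpolation=cv2.INTER_CUBIC);cv2.imwrite('pics/scc.png',b)
# base fit: grey mask
im=c['image'].astype(int);hsv=cv2.cvtColor(c['image'],cv2.COLOR_BGR2HSV)
m=np.zeros(im.shape[:2],np.uint8);roi=(slice(205,295),slice(290,445))
m[roi]=(~((hsv[roi][...,1]>70)&(hsv[roi][...,0]<30)))*255
n,l,st,ce=cv2.connectedComponentsWithStats(m);i=1+st[1:,4].argmax()
g=cv2.morphologyEx((l==i).astype(np.uint8),cv2.MORPH_OPEN,np.ones((5,5)))
ys,xs=np.nonzero(g)
P=np.array([ray(c,u,v,.017)[:2] for u,v in zip(xs,ys)],np.float32)
r=cv2.minAreaRect(P);print('base',r,cv2.boxPoints(r))
for nm,k in(('top',c),('scene',s)):
    h=cv2.cvtColor(k['image'],cv2.COLOR_BGR2HSV); print(nm,h[223,434] if nm=='top' else h[288,465])
E
```

```text
base ((0.5393921136856079, -0.04161924123764038), (0.12556612491607666, 0.29417213797569275), 15.148661613464355) [[ 0.4403535   0.083949  ]
 [ 0.5172279  -0.20000097]
 [ 0.6384307  -0.16718748]
 [ 0.56155634  0.11676249]]
top [ 20 168 208]
scene [ 19 156 116]
```

View pics/topc.png

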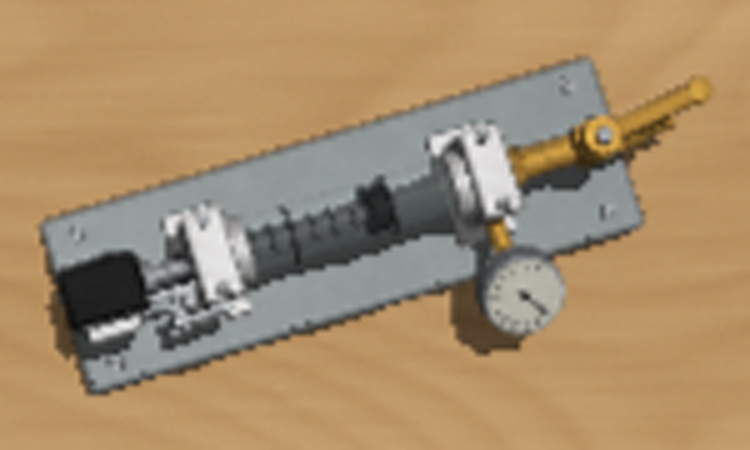

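View pics/scc.png

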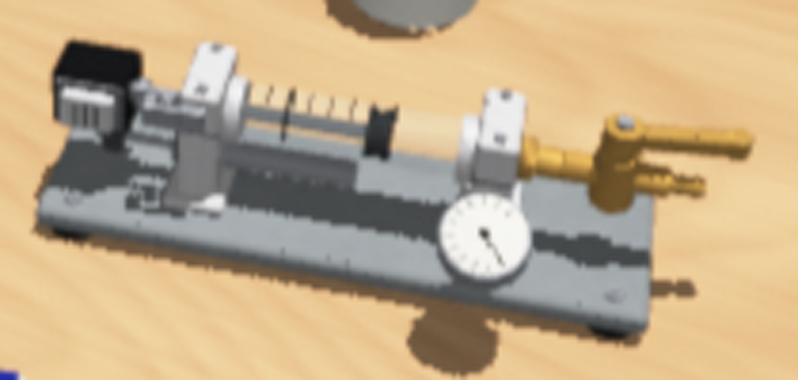

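The crop shows the following, in topc pixels:
- Base corners: (40,220), (590,57), (642,220) and (90,392).
- Tap screw: (603,135).
- Lever tip: (702,88).
- Handle top: about (102,288), with the button on the near side.

In scc, the tap screw is at (625,123) and the lever tip at (745,143).

```bash
python3 - <<'E'
from h import *
c=np.load('top0.npz');s=np.load('scene0.npz')
T=lambda x,y,z:ray(c,(x+.5)/5-.5+295,(y+.5)/5-.5+205,z)
S=lambda x,y,z:ray(s,(x+.5)/3.8-.5+280,(y+.5)/3.8-.5+250,z)
B=np.array([T(*p,.017) for p in[(40,220),(590,57),(642,220),(90,392)]])
e=[np.linalg.norm(B[i]-B[(i+1)%4]) for i in range(4)];print('sides',np.round(e,4),B.mean(0))
d=(B[0]-B[1])+(B[3]-B[2]);yaw=np.arctan2(d[1],d[0]);print('yaw',yaw)
ax=T(603,135,.096);tip=T(702,88,.091);print('top axis',ax,'tip',tip,np.linalg.norm((tip-ax)[:2]))
sa=S(625,123,.096);st=S(740,143,.085);print('scene axis',sa,'tip',st,np.linalg.norm((st-sa)[:2]))
h=T(102,288,.079);print('handle',h)
hs=S(108,60,.079);print('scene handle top',hs)
X=np.array([np.cos(yaw),np.sin(yaw)])
print('axis->handle',(h-ax)[:2]@X,'yaw2',np.arctan2(*(h-ax)[:2][::-1]))
b=(h-ax)[:2];
for n,p in(('long',T(290,235,.076)),('piston',T(378,207,.07))):print(n,(p-ax)[:2]@X,p)
for n,t in(('tip',tip-ax),('stip',st-sa)):
  a=np.arctan2(t[1],t[0])-yaw-np.pi;print(n,'tap angle',(a+np.pi)%(2*np.pi)-np.pi)
E
```

```text
sides [0.2922 0.087  0.2927 0.0902] [ 0.55703149 -0.03684082  0.017     ]
yaw 1.8373691421553353
top axis [ 0.58791794 -0.15449151  0.096     ] tip [ 0.60986283 -0.20422495  0.091     ] 0.05435984697154592
scene axis [ 0.58541403 -0.15768736  0.096     ] tip [ 0.61204018 -0.20556053  0.085     ] 0.054779487910035604
handle [0.52293551 0.08594223 0.079     ]
scene handle top [0.5260594  0.07956043 0.079     ]
axis->handle 0.24905958097878214 yaw2 1.834761354530938
long 0.15491149414968886 [ 0.54607349 -0.00533465  0.076     ]
piston 0.10936164011183841 [ 0.55896829 -0.04903106  0.07      ]
tip tap angle 0.1489808786668707
stip tap angle 0.24100369291512092
```

>>> {"fn": "carry_out", "kwargs": {"deltas": [[0, 0, 0, 0, 0, 0.11, 1], [0, 0, 0, 0, 0, 0.11, 1], [0, 0, 0, 0, 0, 0.11, 1], [0, 0, 0, 0, 0, 0.11, 1], [0, 0, 0, 0, 0, 0.11, 1], [0, 0, 0, 0, 0, 0.11, 1], [-2, 0, 0, 0, 0, 0, 1], [-4, 0, 0, 0, 0, 0, 1]], "force": 20}}

```text
time: 0.77
tool_pos: [0.2532, 0.421, 0.2341]
tool_rot: [-3.141, -0.001, 2.037]
contact_force: [0.8, -0.6, -0.2]
opening: 0.0918
grip_force: 0.0
```

>>> {"fn": "carry_out", "kwargs": {"deltas": [[-4, 0.2, 0, 0, 0, 0, 1], [-4, 0.2, 0, 0, 0, 0, 1], [-4, 0.2, 0, 0, 0, 0, 1], [-4, 0.2, 0, 0, 0, 0, 1], [-4, 0.2, 0, 0, 0, 0, 1], [-4, 0.2, 0, 0, 0, 0, 1], [-4, 0.2, 0, 0, 0, 0, 1], [-4, 0.2, 0, 0, 0, 0, 1]]}}

```text
time: 1.43
tool_pos: [0.4117, 0.1385, 0.2346]
tool_rot: [-3.141, -0.0, 2.034]
contact_force: [0.5, 0.0, -1.0]
opening: 0.0918
grip_force: 0.0
```

>>> {"fn": "carry_out", "kwargs": {"deltas": [[-4, 0.2, 0, 0, 0, 0, 1], [-4, 0.2, 0, 0, 0, 0, 1], [-4, 0.2, 0, 0, 0, 0, 1], [-4, 0.2, 0, 0, 0, 0, 1], [-4, 0.2, 0, 0, 0, 0, 1], [-4, 0.2, 0, 0, 0, 0, 1], [-4, 0.2, 0, 0, 0, 0, 1], [-4, 0.2, 0, 0, 0, 0, 1]]}}

```text
time: 2.1
tool_pos: [0.569, -0.1407, 0.2342]
tool_rot: [-3.141, -0.001, 2.033]
contact_force: [0.9, 0.2, 0.1]
opening: 0.092
grip_force: 0.0
```

>>> {"fn": "carry_out", "kwargs": {"deltas": [[-3, 0.4, 0, 0, 0, 0, 1], [-3.2, 0.5, 0, 0, 0, 0, 1], [0, 0, 3, 0, 0, 0, 1], [0, 0, 3, 0, 0, 0, 1], [0, 0, 3, 0, 0, 0, 1], [0, 0, 2, 0, 0, 0, 1], [0, 0, 0, 0, 0, 0, 1], [0, 0, 0, 0, 0, 0, 1]]}}

```text
time: 2.77
tool_pos: [0.6038, -0.19, 0.1238]
tool_rot: [-3.14, -0.002, 2.034]
contact_force: [0.4, -0.0, 1.7]
opening: 0.0918
grip_force: 0.0
```

```bash
python3 - <<'E'
from h import *
from cell import cams
s=cams.read_camera('scene');np.savez('scene1.npz',**s)
cv2.imwrite('pics/s1.png',cv2.resize(s['image'][200:350,360:520],None,fx=4,fy=4,interpolation=cv2.INTER_CUBIC))
E
```

```text
(no output)
```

View pics/s1.png

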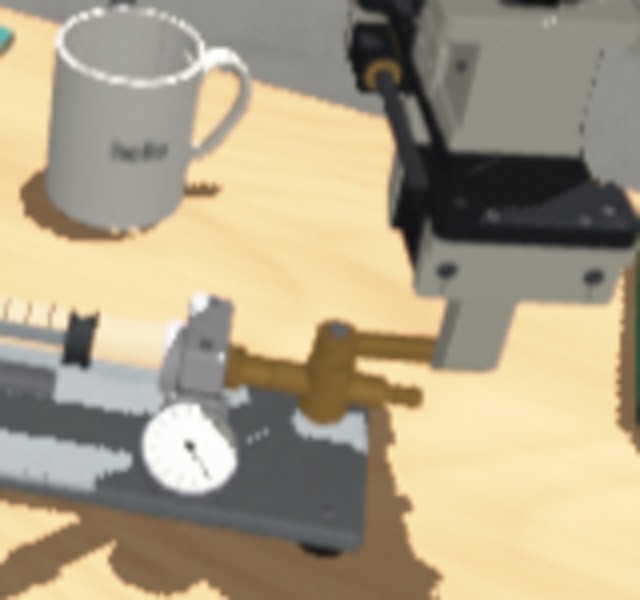

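The crop shows the near finger in front of the lever, about 30 mm out from the tap screw (337,328), and clear of the mug. Next I lower the tool and grip the lever.

>>> {"fn": "carry_out", "kwargs": {"deltas": [[0, 0, 2, 0, 0, 0, 1], [0, 0, 2, 0, 0, 0, 1], [0, 0, 0, 0, 0, 0, 0.3], [0, 0, 0, 0, 0, 0, 0.05], [0, 0, 0, 0, 0, 0, 0], [0, 0, 0, 0, 0, 0, 0], [0, 0, 0, 0, 0, 0, 0], [0, 0, 0, 0, 0, 0, 0]], "force": 8}}

```text
time: 3.48
tool_pos: [0.6048, -0.1904, 0.0859]
tool_rot: [3.14, 0.001, 2.034]
contact_force: [0.2, -0.5, 0.5]
opening: 0.0561
grip_force: 0.0
```

>>> {"fn": "carry_out", "kwargs": {"deltas": [[0, 0, 0, 0, 0, 0, 0], [0, 0, 0, 0, 0, 0, 0], [0, 0, 0, 0, 0, 0, 0], [0, 0, 0, 0, 0, 0, 0], [0, 0, 0, 0, 0, 0, 0], [0, 0, 0, 0, 0, 0, 0], [0, 0, 0, 0, 0, 0, 0], [0, 0, 0, 0, 0, 0, 0]]}}

```text
time: 4.15
tool_pos: [0.6045, -0.1901, 0.0847]
tool_rot: [3.141, 0.0, 2.034]
contact_force: [0.8, 0.2, -1.3]
opening: 0.0102
grip_force: 7.9
```

>>> {"fn": "carry_out", "kwargs": {"deltas": [[0.03, 0.46, 0, 0, 0, -0.12, 0], [0.03, 0.46, 0, 0, 0, -0.12, 0], [0.03, 0.46, 0, 0, 0, -0.12, 0], [0.03, 0.46, 0, 0, 0, -0.12, 0], [0.03, 0.46, 0, 0, 0, -0.12, 0], [0.03, 0.46, 0, 0, 0, -0.12, 0], [0, 0, 0, 0, 0, 0, 0], [0, 0, 0, 0, 0, 0, 0]]}}

```text
time: 4.82
tool_pos: [0.6232, -0.1704, 0.0847]
tool_rot: [3.142, 0.001, 2.751]
contact_force: [2.5, -0.8, -3.1]
opening: 0.0098
grip_force: 8.0
```

>>> {"fn": "carry_out", "kwargs": {"deltas": [[0.03, 0.46, 0, 0, 0, -0.12, 0], [0.03, 0.46, 0, 0, 0, -0.12, 0], [0.03, 0.46, 0, 0, 0, -0.12, 0], [0.03, 0.46, 0, 0, 0, -0.12, 0], [0.03, 0.46, 0, 0, 0, -0.12, 0], [0.01, 0.25, 0, 0, 0, -0.06, 0], [0, 0, 0, 0, 0, 0, 0], [0, 0, 0, 0, 0, 0, 0]]}}

```text
time: 5.48
tool_pos: [0.6247, -0.1466, 0.0848]
tool_rot: [-3.139, 0.002, -2.873]
contact_force: [4.2, -3.7, -3.7]
opening: 0.0097
grip_force: 8.0
```

>>> {"fn": "carry_out", "kwargs": {"deltas": [[0, 0.2, 0, 0, 0, 0, 0], [0, 0.2, 0, 0, 0, 0, 0], [0, 0, 0, 0, 0, 0, 0], [0, 0, 0, 0, 0, 0, 0], [0, 0, 0, 0, 0, 0, 0], [0, 0, 0, 0, 0, 0, 0], [0, 0, 0, 0, 0, 0, 0], [0, 0, 0, 0, 0, 0, 0]]}}

```text
time: 6.15
tool_pos: [0.6245, -0.1458, 0.0849]
tool_rot: [-3.134, 0.003, -2.874]
contact_force: [6.8, -14.1, -8.4]
opening: 0.0106
grip_force: 8.0
```

The lever is against its stop: the push force rose to 14 N with almost no motion. I ease off, open part way and rise.

>>> {"fn": "carry_out", "kwargs": {"deltas": [[0, -0.4, 0, 0, 0, 0, 0], [0, 0, 0, 0, 0, 0, 0.3], [0, 0, 0, 0, 0, 0, 0.3], [0, 0, 0, 0, 0, 0, 0.3], [0, 0, 0, 0, 0, 0, 0.3], [0, 0, 0, 0, 0, 0, 0.3], [0, 0, -2, 0, 0, 0, 0.3], [0, 0, -3, 0, 0, 0, 0.3]]}}

```text
time: 6.82
tool_pos: [0.6219, -0.1442, 0.132]
tool_rot: [3.137, -0.006, -2.87]
contact_force: [-0.1, -0.2, -0.9]
opening: 0.0277
grip_force: 0.0
```

>>> {"fn": "carry_out", "kwargs": {"deltas": [[0, 0, -3, 0, 0, 0.0, 1], [0, 0, -3, 0, 0, 0.12, 1], [0, 0, 0, 0, 0, 0.12, 1], [0, 0, 0, 0, 0, 0.12, 1], [0, 0, 0, 0, 0, 0.12, 1], [0, 0, 0, 0, 0, 0.12, 1], [0, 0, 0, 0, 0, 0.12, 1], [0, 0, 0, 0, 0, 0.12, 1]]}}

```text
time: 7.48
tool_pos: [0.6237, -0.1448, 0.1948]
tool_rot: [3.142, -0.0, 2.568]
contact_force: [-0.0, -0.7, -0.9]
opening: 0.0763
grip_force: 0.0
```

>>> {"fn": "carry_out", "kwargs": {"deltas": [[0, 0, 0, 0, 0, 0.12, 1], [0, 0, 0, 0, 0, 0.12, 1], [0, 0, 0, 0, 0, 0.12, 1], [0, 0, 0, 0, 0, 0.12, 1], [0, 0, 0, 0, 0, 0.12, 1], [0, 0, 0, 0, 0, 0.12, 1], [0, 0, 0, 0, 0, 0, 1], [0, 0, 0, 0, 0, 0, 1]]}}

```text
time: 8.15
tool_pos: [0.6238, -0.145, 0.1947]
tool_rot: [-3.141, -0.0, 1.857]
contact_force: [-0.4, -0.7, -0.0]
opening: 0.0921
grip_force: 0.0
```

>>> {"fn": "carry_out", "kwargs": {"deltas": [[0, 0, 0, 0, 0, 0.02, 1], [3.5, -0.6, 0, 0, 0, 0, 1], [3.5, -0.6, 0, 0, 0, 0, 1], [3.5, -0.6, 0, 0, 0, 0, 1], [3.5, -0.6, 0, 0, 0, 0, 1], [3.5, -0.6, 0, 0, 0, 0, 1], [3.5, -0.6, 0, 0, 0, 0, 1], [3.9, -0.2, 0, 0, 0, 0, 1]]}}

```text
time: 8.82
tool_pos: [0.5213, 0.0863, 0.1949]
tool_rot: [3.142, 0.0, 1.835]
contact_force: [0.6, 0.5, -0.3]
opening: 0.0916
grip_force: 0.0
```

>>> {"fn": "carry_out", "kwargs": {"deltas": [[0, 0, 3, 0, 0, 0, 1], [0, 0, 3, 0, 0, 0, 1], [0, 0, 2, 0, 0, 0, 1], [0, 0, 0, 0, 0, 0, 1], [0, 0, 0, 0, 0, 0, 1], [0, 0, 0, 0, 0, 0, 1], [0, 0, 0, 0, 0, 0, 1], [0, 0, 0, 0, 0, 0, 1]]}}

```text
time: 9.48
tool_pos: [0.5234, 0.0852, 0.1162]
tool_rot: [3.139, 0.001, 1.834]
contact_force: [-0.4, -1.0, 0.3]
opening: 0.0919
grip_force: 0.0
```

```bash
python3 - <<'E'
from h import *
from cell import cams
s=cams.read_camera('scene');np.savez('scene2.npz',**s)
cv2.imwrite('pics/s2.png',cv2.resize(s['image'][190:345,270:480],None,fx=3.8,fy=3.8,interpolation=cv2.INTER_CUBIC))
E
```

```text
(no output)
```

View pics/s2.png

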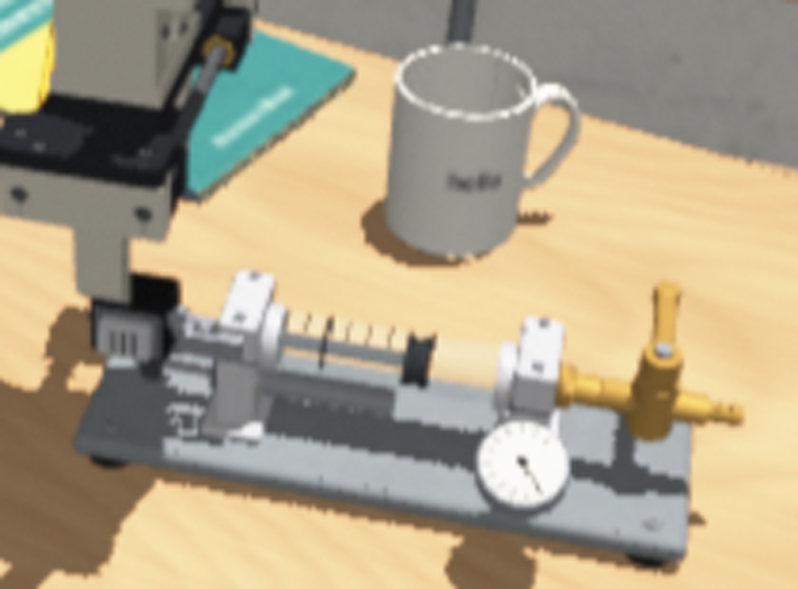

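The lever now lies crosswise, with its tip at (667,290) beyond the screw (662,350), so the tap is shut. The near finger hangs above and in front of the lock button (128,335). Next I go down and squeeze.

>>> {"fn": "carry_out", "kwargs": {"deltas": [[0, 0, 2, 0, 0, 0, 1], [0, 0, 2, 0, 0, 0, 1], [0, 0, 2, 0, 0, 0, 1], [0, 0, 0.4, 0, 0, 0, 1], [0, 0, 0, 0, 0, 0, 1], [0, 0, 0, 0, 0, 0, 0.4], [0, 0, 0, 0, 0, 0, 0.2], [0, 0, 0, 0, 0, 0, 0]], "force": 35}}

```text
time: 10.2
tool_pos: [0.5233, 0.0854, 0.052]
tool_rot: [3.139, 0.001, 1.834]
contact_force: [0.0, -0.4, 0.0]
opening: 0.0763
grip_force: 0.0
```

>>> {"fn": "carry_out", "kwargs": {"deltas": [[0, 0, 0, 0, 0, 0, 0], [0, 0, 0, 0, 0, 0, 0], [0, 0, 0, 0, 0, 0, 0], [0, 0, 0, 0, 0, 0, 0], [0, 0, 0, 0, 0, 0, 0], [0, 0, 0, 0, 0, 0, 0], [0, 0, 0, 0, 0, 0, 0], [0, 0, 0, 0, 0, 0, 0]]}}

```text
time: 10.87
tool_pos: [0.523, 0.0856, 0.0507]
tool_rot: [3.14, -0.0, 1.834]
contact_force: [1.5, 1.4, -2.3]
opening: 0.0297
grip_force: 35.0
```

The opening is about 30 mm, so the button is fully pressed. Next I draw the plunger.

>>> {"fn": "carry_out", "kwargs": {"deltas": [[0.5, 0, 0, 0, 0, 0, 0], [0.8, 0, 0, 0, 0, 0, 0], [0.8, 0, 0, 0, 0, 0, 0], [0.8, 0, 0, 0, 0, 0, 0], [0.8, 0, 0, 0, 0, 0, 0], [0.7, 0, 0, 0, 0, 0, 0], [0.5, 0, 0, 0, 0, 0, 0], [0.1, 0, 0, 0, 0, 0, 0]]}}

```text
time: 11.53
tool_pos: [0.51, 0.133, 0.0506]
tool_rot: [3.141, 0.002, 1.834]
contact_force: [4.0, -9.7, -3.1]
opening: 0.0295
grip_force: 35.0
```

>>> {"fn": "carry_out", "kwargs": {"deltas": [[0, 0, 0, 0, 0, 0, 0], [0, 0, 0, 0, 0, 0, 0], [0, 0, 0, 0, 0, 0, 0], [0, 0, 0, 0, 0, 0, 0], [0, 0, 0, 0, 0, 0, 0], [0, 0, 0, 0, 0, 0, 0], [0, 0, 0, 0, 0, 0, 0], [0, 0, 0, 0, 0, 0, 0]]}}

```text
time: 12.2
tool_pos: [0.5101, 0.1326, 0.0506]
tool_rot: [3.141, 0.002, 1.834]
contact_force: [4.3, -7.2, -3.1]
opening: 0.03
grip_force: 35.0
```

```bash
python3 - <<'E'
from h import *
from cell import cams,robot
p=robot.observe();X=np.array([np.cos(1.836),np.sin(1.836)]);print('drawn',(p['tool_pos'][:2]-[.523,.0856])@X,p['contact_force'],p['opening'])
s=cams.read_camera('scene');np.savez('scene3.npz',**s)
cv2.imwrite('pics/s3.png',cv2.resize(s['image'][250:330,320:460],None,fx=5.7,fy=5.7,interpolation=cv2.INTER_CUBIC))
E
```

```text
drawn 0.0487597752498817 [ 4.2741638  -7.20113686 -3.1049445 ] 0.02996378252047691
```

View pics/s3.png

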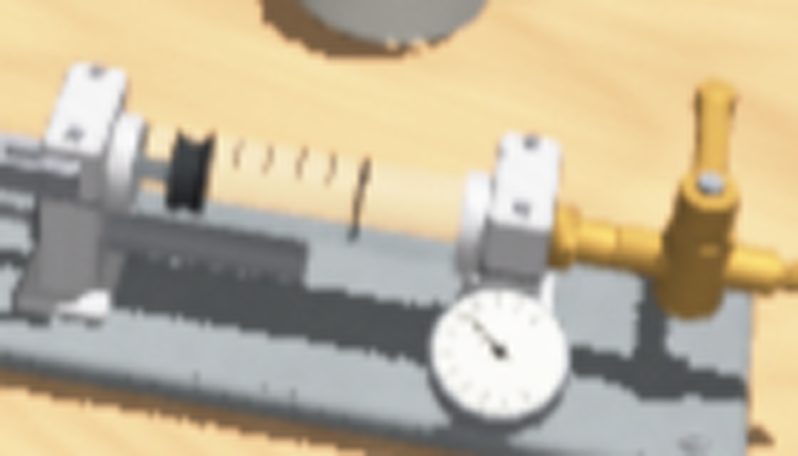

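The piston's front edge is at about (209,165). The remaining scale lines at 363, 333, 303, 272 and 240 put the second long line at about 208. The edge is therefore on the line to within about 1 mm, which agrees with the 48.8 mm the tool moved, and the lever is still crosswise. I hand in.

```bash
python3 -c "
from cell import robot
print(robot.hand_in())"
```

```text
the job is handed in; nothing more can be done
None
```

The job is handed in: the tap is shut against its stop, and the gripper is holding the plunger at about 49 mm with the piston edge on the second long line; the tape roll, mug and eraser were not touched, and the hand-in call gave no verdict.

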